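# Put the mortar, shaker and salt box back on their own places

## Task

After wiping the counter someone put these three things back in each other's places: the clay mortar belongs in the middle of the round cork pad, the aluminium shaker in the middle of the square tile, and the wooden salt box in the middle of the oblong board, lengthwise along it. Swap them round, parking one of them upright in the empty upturned orange lid on the way, and leave each standing upright and released on its own place. Keep them upright, set them down gently instead of dropping them, and leave the bowl, beaker and can where they stand.

Things in the scene. Friction and masses are not known exactly. Their poses are not given: they have to be found in the camera images.
- mortar: Small round clay mortar, an open cup without pestle: 64 mm outside diameter with a straight upright wall from 24 mm up to its rim at 64 mm height, narrowing to a 52 mm foot; wall 7 mm. About 0.2 to 0.4 kg. Origin: centre of its underside, z up. Loose. At the start it stands on the square tile.
- shaker: Round upright aluminium shaker with a closed domed lid: body 48 mm diameter up to 66 mm height, lid collar 50 mm diameter from 66 to 75 mm, 84 mm high in all. About 0.1 to 0.2 kg. Origin: centre of its underside, z up. Loose. At the start it stands on the oblong wooden board.
- salt_box: Oblong closed pale wooden salt box: 80 mm long (its x), 52 mm wide (its y), sides 58 mm high, a small dark 30 x 12 mm bar on top up to 64 mm; the lid does not come off. About 0.1 to 0.25 kg. Origin: centre of its underside, z up. Either way round is the same. Loose. At the start it stands on the round cork pad.
- cork_pad: Flat round cork pad, 110 mm diameter, 10 mm thick; the mortar's place. Origin: centre of its underside, at counter height; its flat top lies 10 mm above. Fixed to the counter; where it lies on the counter and its yaw vary.
- tile: Flat square white ceramic tile, 100 x 100 mm, 10 mm thick; the shaker's place. Origin: centre of its underside, at counter height; its flat top lies 10 mm above. Fixed to the counter; where it lies on the counter and its yaw vary.
- board: Flat oblong dark wooden board, 130 mm long (its x), 84 mm wide (its y), 14 mm thick; the salt box's place. Origin: centre of its underside, at counter height; its flat top lies 14 mm above. Either way round is the same. Fixed to the counter; where it lies on the counter and its yaw vary.
- lid: Orange plastic pot lid lying upside down like a shallow dish, empty at the start: 124 mm outside diameter, flat floor of 112 mm diameter 4 mm above the counter, raised rim 4 mm thick and 9 mm high. Parking spot. Origin: centre of its underside, at counter height. Fixed to the counter; where it lies on the counter and its yaw vary.
- bowl: Bystander: small blue ceramic bowl, 92 mm rim diameter, 40 mm high. Origin: centre of its underside. Loose.
- beaker: Bystander: steel drinking beaker, 66 mm rim diameter, 80 mm high, open. Origin: centre of its underside. Loose.
- can: Bystander: closed food can, 68 mm diameter, 70 mm high. Origin: centre of its underside. Loose.

How it is judged:
On the way:
1. one of mortar, shaker and salt box stands upright, released and at rest in the upturned lid (((horizontal distance between mortar and lid below 0.04 m and z of mortar in the frame of lid below 0.008 m and angle between mortar's own z axis and vertical below 0.1 rad and contact force between mortar and the fingers below 0.1 N and linear speed of mortar below 0.02 m/s) or (horizontal distance between shaker and lid below 0.04 m and z of shaker in the frame of lid below 0.008 m and angle between shaker's own z axis and vertical below 0.1 rad and contact force between shaker and the fingers below 0.1 N and linear speed of shaker below 0.02 m/s) or (horizontal distance between salt_box and lid below 0.04 m and z of salt_box in the frame of lid below 0.008 m and angle between salt_box's own z axis and vertical below 0.1 rad and contact force between salt_box and the fingers below 0.1 N and linear speed of salt_box below 0.02 m/s))), for 0.2 s.
At the end, for the whole second after the job is handed in: Mortar on the cork pad, shaker on the tile, salt box on the board, each within 15 mm of the middle of its place, resting on its top (height within 4 mm), upright within 0.08 rad, released and at rest; the salt box's length along the board's within 0.2 rad, either way round (horizontal distance between mortar and cork_pad below 0.015 m and z of mortar in the frame of cork_pad between 0.006 and 0.014 m and angle between each of mortar, shaker, salt_box's own z axis and vertical below 0.08 rad and linear speed of each of mortar, shaker, salt_box below 0.02 m/s and contact force between each of mortar, shaker, salt_box and the fingers below 0.1 N and horizontal distance between shaker and tile below 0.015 m and z of shaker in the frame of tile between 0.006 and 0.014 m and horizontal distance between salt_box and board below 0.015 m and z of salt_box in the frame of board between 0.01 and 0.018 m and angle between the x axis of salt_box and the x axis of board, either way round below 0.2 rad); the robot touches nothing.
It fails at once if a thing is dropped or thrown (it moves faster than 0.5 m/s while not held) ((linear speed of mortar above 0.5 m/s and contact force between mortar and the fingers below 0.1 N) or (linear speed of shaker above 0.5 m/s and contact force between shaker and the fingers below 0.1 N) or (linear speed of salt_box above 0.5 m/s and contact force between salt_box and the fingers below 0.1 N)).
It fails at once if mortar, shaker or salt box is tipped by more than 0.5 rad (angle between any of mortar, shaker, salt_box's own z axis and vertical above 0.5 rad).
It fails at once if the bowl, beaker or can is moved by more than 25 mm or tipped over (distance of any of bowl, beaker, can from where it was at the start of the episode above 0.025 m or angle between any of bowl, beaker, can's own z axis and vertical above 0.4 rad).
It also fails if it takes over 104 s, if anything falls off the work surface, if the arm or the gripper's body presses on something with over 40 N, if the wrist force passes 120 N, or if a joint passes its speed limit or range.

## Robot

A 6-joint arm with a two-finger parallel gripper is mounted at the origin on the work surface. World frame = base frame: x ahead of the robot, y to its left, z up, the work surface at z = 0. Lengths are in m, angles in rad, forces in N, time in s.
With the tool pointing down it reaches from about 0.25 to 0.725 m from the base axis. Payload 4 kg.
Tool frame: the origin (TCP) lies on the centre line of the jaws, within the pads' length; the fingertips stand 17 mm ahead of it and the grasp point (between the pads) lies 2 mm behind it; z points along the fingers, y is the line along which they close (so a half turn about z gives the same grasp; the last joint's range is limited). The gripper opens to 85 mm and grips with 20 to 120 N. Pads are 22 mm wide; open, the fingers measure 114 mm over their backs; the gripper's body (76 mm by 85 mm) begins 54 mm behind the grasp point. The pads swing forward as they close: fully open they stand 13 mm farther back than shut.
Start: joints at [1.15, 0.241, 0.005, 1.335, 0, 1.571], TCP at [0.204, 0.456, 0.219] pointing down, gripper open.
Joint ranges: [-2.72, 2.72], [-1.05, 1.87], [-1.09, 1.28], [-1.99, 2.15], [-1.42, 1.44], [-3.14, 3.14]. Speed limits (rad/s): [2.79, 2.79, 3.14, 3.14, 3.14, 3.14].

## Interface

Orientations are given as a unit quaternion [x, y, z, w].
In Python, from workcell import get_obs, imaging, order gives the robot as it stands.
- The arm moves only by the tool apply_moves, never from a script. Its argument "targets" is a list that holds one entry, the list of rows, each a list of 5 numbers: the shift along the world's x, y, z in units of 40 mm (1.0 is 40 mm), then the turn about the world's z in degrees, then the gripper command: -1 is shut, 1 is fully open, values between are in proportion. In form: [[[dx, dy, dz, turn, fingers], ...]]. A call has 1 to 8 rows; each row shifts and turns the commanded pose from where the row before left it; what a row does not reach is not made up. A row lasts 1/12 s, in which the tool goes at most 41.7 mm and 7.16 degrees, less where a joint would pass 70% of its speed; a pose out of reach is approached as far as the arm can. A call is refused whole if a number of a shift passes 1 or a number of a turn 7.16, either way. A call with a gripper value outside its range is refused whole. The fingers move at their own pace and stop on an object; the grip force is fixed at half the most. Time passes only in rows, so rows that do not move let the fingers close. It gives the time, the measured TCP pose, the force, the opening and the grip force at its end, in the units of the state.
- get_obs(): the state, without advancing time (a new reading comes with each control period).
- imaging.camera(name): name is "side" or "top"; returns (picture, depth): 400x640x3 uint8, blue, green, red; 400x640 float32, m along the optical axis (not along the pixel's ray), 0 where there is no reading.
- imaging.get_calibration(name): a dict with "camera_matrix" (3x3 intrinsics, pixels), "eye" and "rotation" of the camera in the world. Camera axes: x right, y down, z forward; pixel columns grow to the right and rows downward; lengths in m; the calibration is good to about 2 mm. A picture is of the moment at which its call begins. get_calibration takes no time and is no camera call.
- order.job_done(): hands the job in; it is judged then, once.
The state is a dict: "clock": time; "joint_pos": joint angles; "joint_vel": joint speeds; "tau": joint torques, N m; "eef_pos": TCP position; "tool_rot": TCP orientation; "ft_force": force on the tool from outside, world axes, zero at the start; "ft_torque": the same for the moment, N m; "grip_width": finger opening in m; "grasp_force": force on a finger pad.
Only numpy, scipy, OpenCV 4.12 (cv2) and the standard library are available. Lean on these libraries where they do the work, as an engineer would, in place of code of your own. Each camera call takes 0.05 s, during which the arm holds its last target. There are 200 camera calls.

## Working session

There is one attempt and no reset: what is moved stays moved. The work goes in short steps, Python scripts to look and compute and a tool call to move; the robot and the scene stay as the last step left them, time stands still between calls to the robot, and variables do not carry over. Pictures are saved under pics/ and viewed, at most 15 in all, crops included, and the job is handed in when it is done.

Besides the shell and the picture viewer there is one more tool, called after "Call:" in YAML: its name, and indented under it one key for each argument. apply_moves: Moves the arm, as the interface text tells. Its arguments: {"type":"object","properties":{"targets":{"type":"array","items":{"type":"array","items":{"type":"array","items":{"type":"number"}}}}},"required":["targets"]}

```bash
ls; mkdir -p pics; python3 - <<'E'
from workcell import get_obs, imaging, order
import cv2,numpy as np
for n in("top","side"):
    p,d=imaging.camera(n); cv2.imwrite(f"pics/{n}0.png",p); np.savez(f"{n}0.npz",p=p,d=d)
    c=imaging.get_calibration(n); print(n,c)
print(get_obs())
E
```

```text
pics
top {'camera_matrix': array([[455.31302094,   0.        , 319.54801261],
       [  0.        , 455.31302094, 198.31656793],
       [  0.        ,   0.        ,   1.        ]]), 'eye': array([0.38505143, 0.00296885, 1.16465841]), 'rotation': array([-0.69956889,  0.7110889 , -0.05638426,  0.04215176])}
side {'camera_matrix': array([[421.85991946,   0.        , 320.05028382],
       [  0.        , 421.85991946, 194.6065286 ],
       [  0.        ,   0.        ,   1.        ]]), 'eye': array([ 0.03633659, -0.56104592,  0.73314188]), 'rotation': array([ 0.85091937, -0.33052435,  0.1480216 , -0.38049898])}
{'clock': 0.1, 'joint_pos': array([1.14999754e+00, 2.41313985e-01, 3.85465923e-03, 1.33521705e+00,
       3.44016756e-05, 1.57076917e+00]), 'joint_vel': array([ 6.70268310e-04, -1.17370392e-03,  1.12998533e-03, -1.57865064e-04,
       -1.45376135e-05, -9.14881672e-04]), 'tau': array([ 2.34830286e-04, -3.73137903e+01,  2.53010559e+01,  1.08399871e-02,
        1.25402383e-05,  3.17741929e-06]), 'eef_pos': array([0.20399081, 0.45584042, 0.21821219]), 'tool_rot': array([ 2.08837147e-01,  9.77949979e-01, -9.15696761e-04, -2.13157974e-04]), 'ft_force': array([ 0.11233676, -0.00456682,  0.76418239]), 'ft_torque': array([ 0.01444376,  0.02631326, -0.01431992]), 'grasp_force': 0.0, 'grip_width': 0.08535432230722745}
```

View pics/top0.png

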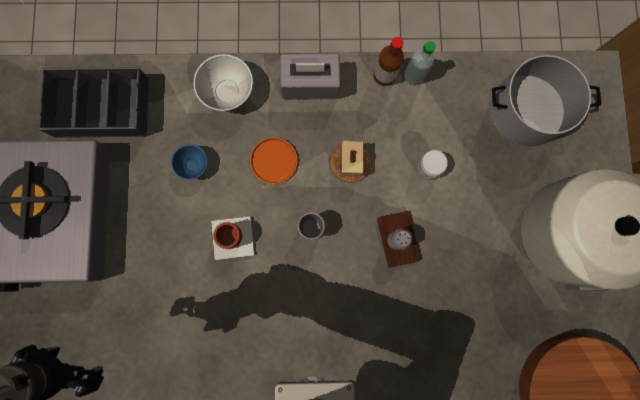

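View pics/side0.png

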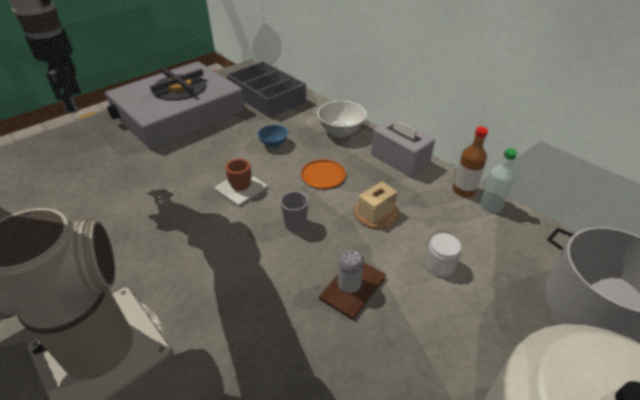

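Top view: mortar on tile (232,237), lid (275,160), salt box on cork (351,158), shaker on board (399,239), beaker (311,226), can (434,163), bowl (190,162). Now I'll measure these by colour masks.

```bash
cat > h.py <<'E'
import cv2,numpy as np
from scipy.spatial.transform import Rotation as R
from workcell import get_obs, imaging, order
def cal(n):
    c=imaging.get_calibration(n); return c["camera_matrix"],c["eye"],R.from_quat(c["rotation"]).as_matrix()
def plane(n,uv,z):
    K,e,M=cal(n); uv=np.atleast_2d(uv).astype(float)
    r=np.c_[uv,np.ones(len(uv))]@np.linalg.inv(K).T@M.T
    return e+r*((z-e[2])/r[:,2])[:,None]
def cloud(n,d):
    K,e,M=cal(n); v,u=np.mgrid[:d.shape[0],:d.shape[1]]
    r=np.stack([u,v,np.ones_like(u)],-1)@np.linalg.inv(K).T
    P=(r*d[...,None])@M.T+e; P[d==0]=np.nan; return P
E
python3 - <<'E'
from h import *
for n in("top","side"):
    f=np.load(n+"0.npz");P=cloud(n,f['d'])
    print(n,f['d'].min(),f['d'].max())
    pts={"top":dict(counter=(370,190),tile=(247,225),mortarrim=(218,236),board=(388,256),cork=(340,177),box=(345,165),lid=(275,160),shaker=(399,239),can=(434,160),beaker=(311,226),bowl=(190,162)),
     "side":dict(counter=(240,225),tile=(240,197),board=(350,306),lid=(323,175),can=(445,243),box=(365,193))}[n]
    for k,(u,v) in pts.items(): print(k,P[v,u].round(4),f['p'][v,u],cv2.cvtColor(f['p'],cv2.COLOR_BGR2HSV)[v,u])
f=np.load("top0.npz");c=f['p'][120:280,160:460];cv2.imwrite("pics/crop0.png",cv2.resize(c,None,fx=2.66,fy=2.66,interpolation=cv2.INTER_CUBIC))
E
```

```text
top 0.0 2.1060162
counter [ 5.682e-01 -1.534e-01 -2.000e-04] [ 84  99 107] [ 20  55 107]
tile [0.4818 0.1637 0.0061] [74 83 87] [21 38 87]
mortarrim [0.4529 0.2292 0.0435] [10 15 33] [  7 178  33]
board [ 0.3974 -0.1916  0.0121] [17 30 57] [ 10 179  57]
cork [ 0.6023 -0.0757  0.0071] [ 50  82 123] [ 13 151 123]
box [ 0.6212 -0.0848  0.0656] [103 150 181] [ 18 110 181]
lid [0.6502 0.0922 0.0038] [ 26  77 174] [ 10 217 174]
shaker [ 0.4356 -0.205   0.0955] [104 106 116] [  5  26 116]
can [ 0.6298 -0.3048  0.07  ] [172 180 188] [ 15  22 188]
beaker [0.4767 0.0012 0.0052] [41 41 44] [ 0 17 44]
bowl [0.6478 0.312  0.0038] [103  81  51] [103 129 103]
side 0.0 3.4215631
counter [0.3727 0.0916 0.0012] [58 63 68] [15 38 68]
tile [0.4253 0.1665 0.01  ] [179 194 196] [ 26  22 196]
board [ 0.3991 -0.2524  0.0164] [36 54 82] [ 12 143  82]
lid [0.6456 0.0923 0.006 ] [ 32  96 182] [ 13 210 182]
can [ 0.6266 -0.3028  0.0709] [180 187 191] [ 19  15 191]
box [ 0.6195 -0.0819  0.0701] [120 161 188] [ 18  92 188]
```

View pics/crop0.png

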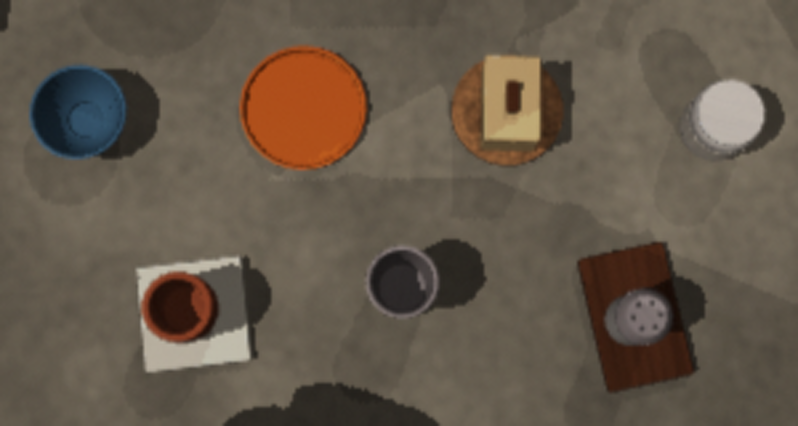

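```bash
cat > m.py <<'E'
from h import *
import sys
def comp(m,uv):
    m=cv2.morphologyEx(m.astype(np.uint8),cv2.MORPH_CLOSE,np.ones((3,3)))
    c,_=cv2.findContours(m,cv2.RETR_EXTERNAL,cv2.CHAIN_APPROX_NONE)
    c=[x for x in c if len(x)>15]
    return min(c,key=lambda x:np.hypot(*(x[:,0].mean(0)-uv)))[:,0]
def rect(xy):
    (cx,cy),(w,h),a=cv2.minAreaRect((xy*1000).astype(np.float32))
    if w<h: w,h,a=h,w,a+90
    return np.round([cx,cy,w,h,(a+90)%180-90],1)
def circ(xy):
    (cx,cy),r=cv2.minEnclosingCircle((xy*1000).astype(np.float32)); return np.round([cx,cy,2*r],1)
def measure(p,d,box=(351,155),mor=(228,236),shk=(402,238)):
    P=cloud("top",d); Z=np.nan_to_num(P[...,2]); H=cv2.cvtColor(p,cv2.COLOR_BGR2HSV); h,s,v=[H[...,i].astype(int) for i in range(3)]
    o={}
    def c2(m,uv,z): return plane("top",comp(m,uv),z)[:,:2]
    o['lid']=circ(c2((h<16)&(s>200)&(v>100),(275,160),.009))
    m=(Z>.003)&(Z<.03)&(abs(P[...,0]-.44)<.09)&(abs(P[...,1]-.2)<.09)&(s<60)
    o['tile']=rect(c2(m,(233,238),.010))
    m=(h<16)&(s>140)&(v<110)&(Z>.006)&(Z<.03)
    o['board']=rect(c2(m,(399,239),.014))
    m=(h<18)&(s>125)&(Z>.003)&(Z<.03)
    x=c2(m,(351,162),.010); o['cork']=circ(x)
    for k,uv,z in(('box',box,.064),('mortar',mor,.07),('shaker',shk,.084)):
        x=P[(Z>z-.012)&(Z<z+.035)&np.isfinite(P[...,0])]
        q=P[int(uv[1]),int(uv[0])][:2] if k!='mortar' else plane("top",uv,.07)[0,:2]
        x=x[np.hypot(*(x[:,:2]-q).T)<.055]
        o[k]=(rect if k=='box' else circ)(x[:,:2]),len(x),np.round(np.median(x[:,2]),3), x[:,:2].mean(0).round(4)
    return o
if __name__=="__main__":
    p,d=imaging.camera("top") if len(sys.argv)<2 else (lambda f:(f['p'],f['d']))(np.load(sys.argv[1]))
    for k,x in measure(p,d).items(): print(k,x)
E
python3 m.py top0.npz; python3 m.py
```

```text
lid [649.6  95.1 120.6]
tile [448.8 200.7 112.1 110.    4.9]
board [ 441.  -219.6  126.7   82.8   11.3]
cork [ 643.4 -103.1  108.7]
box (array([ 642.6, -102.3,   81.3,   51. ,   -2.2]), 692, np.float64(0.067), array([ 0.6407, -0.1023]))
mortar (array([453.3, 204.4,  64.1]), 269, np.float64(0.072), array([0.4535, 0.2041]))
shaker (array([ 437.4, -212.5,   51.1]), 359, np.float64(0.096), array([ 0.436 , -0.2113]))
lid [649.6  95.1 120.6]
tile [452.9 197.3 113.7 105.8   5.8]
board [ 440.9 -219.6  127.    82.6   11.3]
cork [ 643.4 -103.1  108.7]
box (array([ 642.1, -102. ,   80.4,   51.2,   -1.5]), 686, np.float64(0.067), array([ 0.6407, -0.1025]))
mortar (array([453.5, 204.2,  64. ]), 267, np.float64(0.072), array([0.4535, 0.204 ]))
shaker (array([ 437.1, -212.9,   50.5]), 360, np.float64(0.095), array([ 0.436 , -0.2113]))
```

Call:
apply_moves:
  targets:
    - [[0.24, -0.7, 0, 1, 1], [0.24, -0.7, 0, 1, 1], [0.24, -0.7, 0, 1, 1], [0.24, -0.7, 0, 1, 1], [0.24, -0.7, 0, 1, 1], [0.24, -0.7, 0, 1, 1], [0.24, -0.7, 0, 1, 1], [0.24, -0.7, 0, 1, 1]]

```text
clock: 0.82
eef_pos: [0.281, 0.2309, 0.2188]
tool_rot: [0.139, 0.99, -0.0, -0.0]
ft_force: [0.5, -0.7, -0.0]
grip_width: 0.0851
grasp_force: 0.0
```

Call:
apply_moves:
  targets:
    - [[0.24, -0.7, 0, 1, 1], [0.24, -0.7, 0, 1, 1], [0.24, -0.7, 0, 1, 1], [0.24, -0.7, 0, 1, 1], [0.24, -0.7, 0, 1, 1], [0.24, -0.7, 0, 1, 1], [0.24, -0.7, 0, 1, 1], [0.24, -0.7, 0, 1, 1]]

```text
clock: 1.48
eef_pos: [0.3578, 0.0069, 0.2189]
tool_rot: [0.07, 0.998, 0.0, -0.0]
ft_force: [1.1, -0.3, 0.4]
grip_width: 0.0854
grasp_force: 0.0
```

Call:
apply_moves:
  targets:
    - [[0.24, -0.7, 0, 1, 1], [0.24, -0.7, 0, 1, 1], [0.24, -0.7, 0, 1, 1], [0.24, -0.7, 0, 1, 1], [0.24, -0.7, 0, 1, 1], [0.24, -0.7, 0, 1, 1], [0, 0, 0, 0, 1], [0, 0, 0, 0, 1]]

```text
clock: 2.15
eef_pos: [0.4152, -0.1606, 0.2184]
tool_rot: [0.02, 1.0, 0.0, -0.001]
ft_force: [-0.8, 0.2, -0.9]
grip_width: 0.0854
grasp_force: 0.0
```

Call:
apply_moves:
  targets:
    - [[0.27, -0.64, -0.4, 0, 1], [0.27, -0.64, -0.4, 0, 1], [0, 0, -0.6, 0, 1], [0, 0, -0.6, 0, 1], [0, 0, -0.7, 0, 1], [0, 0, -0.7, 0, 1], [0, 0, -0.5, 0, 1], [0, 0, -0.15, 0, 1]]

```text
clock: 2.82
eef_pos: [0.434, -0.2082, 0.0537]
tool_rot: [0.018, 1.0, 0.002, -0.003]
ft_force: [-1.3, 0.9, -0.1]
grip_width: 0.0855
grasp_force: 0.0
```

Call:
apply_moves:
  targets:
    - [[0, 0, 0, 0, 0.5], [0, 0, 0, 0, 0.2], [0, 0, 0, 0, -0.1], [0, 0, 0, 0, -1], [0, 0, 0, 0, -1], [0, 0, 0, 0, -1], [0, 0, 0, 0, -1], [0, 0, 0, 0, -1]]

```text
clock: 3.48
eef_pos: [0.4386, -0.2114, 0.0592]
tool_rot: [0.018, 1.0, -0.001, 0.002]
ft_force: [0.0, -0.6, 6.1]
grip_width: 0.0479
grasp_force: 61.7
```

Call:
apply_moves:
  targets:
    - [[0, 0, 0.2, 0, -1], [0, 0, 0.4, 0, -1], [0, 0, 0.5, 0, -1], [0, 0, 0.5, 0, -1], [0, 0, 0.5, 0, -1], [0, 0, 0.4, 0, -1], [0, 0, 0, 0, -1], [0, 0, 0, 0, -1]]

```text
clock: 4.15
eef_pos: [0.4377, -0.2112, 0.158]
tool_rot: [0.018, 1.0, -0.001, 0.001]
ft_force: [0.4, -0.5, -1.9]
grip_width: 0.048
grasp_force: 62.4
```

```bash
python3 - <<'E'
from h import *
print(get_obs()['eef_pos'])
import m
p,d=imaging.camera("top"); 
s,_=imaging.camera("side"); cv2.imwrite("pics/s1.png",s[150:350,200:500])
o=m.measure(p,d); print(o['board'],o['lid'])
E
```

```text
[ 0.4376644  -0.21115772  0.15803017]
[ 440.9 -219.3  127.    82.3   11.2] [649.5  95.  120.7]
```

View pics/s1.png

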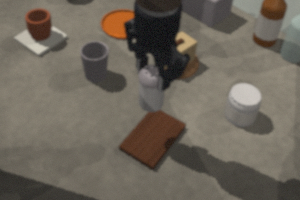

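Shaker is held upright, clear above the empty board; carrying to the lid.

Call:
apply_moves:
  targets:
    - [[0.2, 0.28, 0, 0, -1], [0.33, 0.48, 0, 0, -1], [0.36, 0.52, 0, 0, -1], [0.36, 0.52, 0, 0, -1], [0.36, 0.52, 0, 0, -1], [0.36, 0.52, 0, 0, -1], [0.36, 0.52, 0, 0, -1], [0.36, 0.52, 0, 0, -1]]

```text
clock: 4.92
eef_pos: [0.544, -0.0544, 0.1551]
tool_rot: [0.018, 1.0, 0.0, -0.002]
ft_force: [-0.5, -0.9, -1.5]
grip_width: 0.0483
grasp_force: 62.4
```

Call:
apply_moves:
  targets:
    - [[0.36, 0.52, 0, 0, -1], [0.36, 0.52, 0, 0, -1], [0.36, 0.52, 0, 0, -1], [0.36, 0.52, 0, 0, -1], [0.36, 0.52, 0, 0, -1], [0.36, 0.52, 0, 0, -1], [0.25, 0.41, 0, 0, -1], [0, 0, 0, 0, -1]]

```text
clock: 5.58
eef_pos: [0.6416, 0.0892, 0.1541]
tool_rot: [0.016, 1.0, 0.001, -0.001]
ft_force: [-0.2, -0.4, -1.8]
grip_width: 0.0479
grasp_force: 62.4
```

Call:
apply_moves:
  targets:
    - [[0, 0, -0.5, 0, -1], [0, 0, -0.5, 0, -1], [0, 0, -0.5, 0, -1], [0, 0, -0.5, 0, -1], [0, 0, -0.3, 0, -1], [0, 0, -0.2, 0, -1], [0, 0, 0, 0, -1], [0, 0, 0, 0, -1]]

```text
clock: 6.25
eef_pos: [0.6403, 0.0852, 0.0561]
tool_rot: [0.019, 1.0, -0.0, -0.001]
ft_force: [0.6, -0.4, -1.0]
grip_width: 0.0477
grasp_force: 62.4
```

Call:
apply_moves:
  targets:
    - [[0.2, 0.23, 0, 0, -1], [0, 0, -0.05, 0, -1], [0, 0, -0.05, 0, -1], [0, 0, -0.05, 0, -1], [0, 0, 0, 0, -1], [0, 0, 0, 0, -1]]

```text
clock: 6.75
eef_pos: [0.6486, 0.0944, 0.0509]
tool_rot: [0.019, 1.0, -0.0, -0.0]
ft_force: [0.1, 0.7, -1.9]
grip_width: 0.0479
grasp_force: 62.4
```

Call:
apply_moves:
  targets:
    - [[0, 0, -0.03, 0, -1], [0, 0, -0.03, 0, -1], [0, 0, 0, 0, -1], [0, 0, 0, 0, -1]]

```text
clock: 7.08
eef_pos: [0.6494, 0.0946, 0.0493]
tool_rot: [0.019, 1.0, -0.0, 0.0]
ft_force: [-1.3, -0.8, 1.8]
grip_width: 0.0478
grasp_force: 62.7
```

Call:
apply_moves:
  targets:
    - [[0, 0, -0.03, 0, -1], [0, 0, 0, 0, -1], [0, 0, 0, 0, -1]]

```text
clock: 7.33
eef_pos: [0.6498, 0.0946, 0.0493]
tool_rot: [0.019, 1.0, -0.0, 0.001]
ft_force: [-2.8, -1.5, 7.7]
grip_width: 0.0479
grasp_force: 63.2
```

Call:
apply_moves:
  targets:
    - [[0, 0, 0.02, 0, 0.3], [0, 0, 0, 0, 0.5], [0, 0, 0, 0, 0.8], [0, 0, 0, 0, 1], [0, 0, 0, 0, 1], [0, 0, 0, 0, 1], [0, 0, 0, 0, 1], [0, 0, 0, 0, 1]]

```text
clock: 8.0
eef_pos: [0.649, 0.0948, 0.0481]
tool_rot: [0.018, 1.0, -0.0, -0.0]
ft_force: [0.1, 0.2, 0.2]
grip_width: 0.0856
grasp_force: 0.0
```

Call:
apply_moves:
  targets:
    - [[0, 0, 0.4, 0, 1], [0, 0, 0.7, 0, 1], [0, 0, 0.7, 0, 1], [0, 0, 0.7, 0, 1], [0, 0, 0.7, 0, 1], [0, -0.5, 0.4, 0, 1], [0, -0.8, 0, 0, 1], [0, -0.8, 0, 0, 1]]

```text
clock: 8.67
eef_pos: [0.6502, 0.0111, 0.1945]
tool_rot: [0.017, 1.0, 0.0, 0.002]
ft_force: [-0.5, -0.7, 0.3]
grip_width: 0.085
grasp_force: 0.0
```

```bash
python3 - <<'E'
from h import *
import m
print(get_obs()['eef_pos'])
p,d=imaging.camera("top"); cv2.imwrite("pics/t2.png",p[100:300,150:470]);
o=m.measure(p,d,shk=(268,155)); 
for k in o: print(k,o[k])
E
```

```text
[0.6501988  0.01106998 0.19454123]
lid [651.1 137.   82. ]
tile [446.  196.3 120.3 106.3   5.9]
board [ 440.6 -219.6  127.5   82.7   11.3]
cork [ 636.9 -125.8   96.7]
box (array([ 6.420e+02, -1.101e+02,  8.060e+01,  3.790e+01,  5.000e-01]), 458, np.float64(0.067), array([ 0.6424, -0.111 ]))
mortar (array([453. , 204.3,  64.1]), 267, np.float64(0.072), array([0.4536, 0.2043]))
shaker (array([0., 0., 0.]), 0, np.float64(nan), array([nan, nan]))
  return _methods._mean(a, axis=axis, dtype=dtype,
  ret = ret.dtype.type(ret / rcount)
m.py:29: RuntimeWarning: Mean of empty slice.
  o[k]=(rect if k=='box' else circ)(x[:,:2]),len(x),np.round(np.median(x[:,2]),3), x[:,:2].mean(0).round(4)
  ret = um.true_divide(
```

View pics/t2.png

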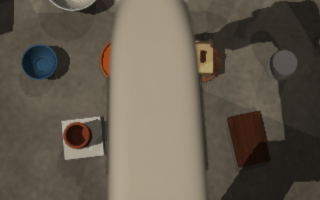

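Call:
apply_moves:
  targets:
    - [[-0.05, -0.7, 0, 0, 1], [-0.05, -0.7, 0, 0, 1], [-0.05, -0.7, 0, 0, 1], [-0.05, -0.73, 0, 0, 1], [0, 0, -0.3, 0, 1], [0, 0, -0.6, 0, 1], [0, 0, -0.6, 0, 1], [0, 0, 0, 0, 1]]

```text
clock: 9.38
eef_pos: [0.6374, -0.1022, 0.1266]
tool_rot: [0.019, 1.0, 0.001, -0.005]
ft_force: [-1.1, 0.4, -0.7]
grip_width: 0.0852
grasp_force: 0.0
```

Call:
apply_moves:
  targets:
    - [[0, 0, -0.6, 0, 1], [0, 0, -0.6, 0, 1], [0, 0, -0.6, 0, 1], [0, 0, -0.25, 0, 1], [0, 0, -0.15, 0, 1], [0, 0, 0, 0, 1], [0, 0, 0, 0, 1]]

```text
clock: 9.97
eef_pos: [0.642, -0.1025, 0.0455]
tool_rot: [0.018, 1.0, -0.0, 0.001]
ft_force: [0.8, 0.1, 0.0]
grip_width: 0.0858
grasp_force: 0.0
```

```bash
python3 - <<'E'
from h import *
print(get_obs()['eef_pos'])
import m
p,d=imaging.camera("side"); cv2.imwrite("pics/s2.png",cv2.resize(p[120:320,200:520],None,fx=2,fy=2));
E
```

```text
[ 0.64195106 -0.10245996  0.04550313]
```

View pics/s2.png

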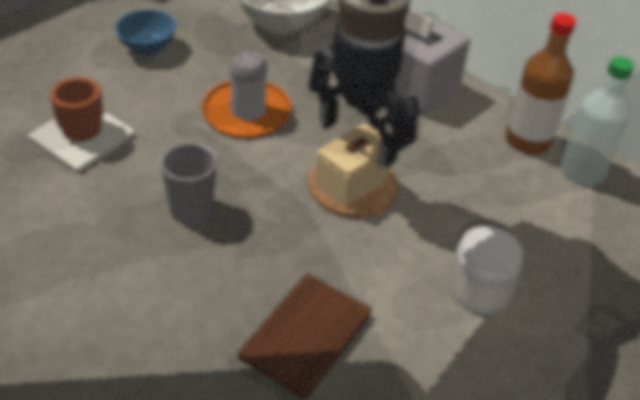

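Shaker stands upright in the lid (248,90 in the crop); the fingers straddle the salt box (355,165). Gripping.

Call:
apply_moves:
  targets:
    - [[0, 0, 0, 0, 0.6], [0, 0, 0, 0, 0.4], [0, 0, 0, 0, 0.2], [0, 0, 0, 0, 0], [0, 0, 0, 0, -1], [0, 0, 0, 0, -1], [0, 0, 0, 0, -1], [0, 0, 0, 0, -1]]

```text
clock: 10.68
eef_pos: [0.642, -0.1023, 0.0459]
tool_rot: [0.018, 1.0, -0.0, 0.001]
ft_force: [0.3, 0.6, 5.9]
grip_width: 0.05
grasp_force: 62.9
```

Call:
apply_moves:
  targets:
    - [[0, 0, 0, 0, -1], [0, 0, 0.2, 0, -1], [0, 0, 0.4, 0, -1], [0, 0, 0.5, 0, -1], [0, 0, 0.5, 0, -1], [0, 0, 0.5, 0, -1], [0, 0, 0.4, 0, -1], [0, 0, 0, 0, -1]]

```text
clock: 11.35
eef_pos: [0.6431, -0.1029, 0.1484]
tool_rot: [0.018, 1.0, -0.001, 0.003]
ft_force: [1.6, 0.8, -1.3]
grip_width: 0.0499
grasp_force: 62.8
```

```bash
python3 - <<'E'
from h import *
print(get_obs()['eef_pos'])
p,d=imaging.camera("side"); cv2.imwrite("pics/s3.png",p[120:320,200:520]);
E
```

```text
[ 0.64309151 -0.10291629  0.14841379]
```

View pics/s3.png

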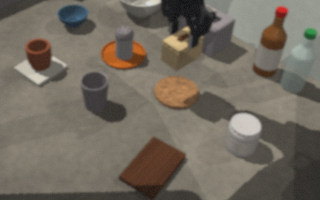

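Box held level above the now empty cork pad (177,92 in the crop). Carrying it to the board.

Call:
apply_moves:
  targets:
    - [[-0.2, -0.12, 0, 0.6, -1], [-0.42, -0.24, 0, 1.1, -1], [-0.42, -0.24, 0, 1.1, -1], [-0.42, -0.24, 0, 1.1, -1], [-0.42, -0.24, 0, 1.1, -1], [-0.42, -0.24, 0, 1.1, -1], [-0.42, -0.24, 0, 1.1, -1], [-0.42, -0.24, 0, 1.1, -1]]

```text
clock: 12.07
eef_pos: [0.5132, -0.1744, 0.1421]
tool_rot: [-0.055, 0.999, 0.001, -0.002]
ft_force: [0.2, -0.5, -2.1]
grip_width: 0.05
grasp_force: 62.7
```

Call:
apply_moves:
  targets:
    - [[-0.42, -0.24, 0, 1.1, -1], [-0.42, -0.24, 0, 1.1, -1], [-0.42, -0.24, 0, 1.1, -1], [-0.42, -0.24, 0, 1.1, -1], [-0.23, -0.15, 0, 0.5, -1], [0, 0, -0.3, 0, -1], [0, 0, -0.3, 0, -1], [0, 0, 0, 0, -1]]

```text
clock: 12.73
eef_pos: [0.4359, -0.2177, 0.1167]
tool_rot: [-0.096, 0.995, 0.002, -0.003]
ft_force: [-0.6, 0.5, -2.3]
grip_width: 0.0501
grasp_force: 62.7
```

```bash
python3 - <<'E'
from h import *
o=get_obs();print(o['eef_pos'],2*np.degrees(np.arctan2(o['tool_rot'][1],o['tool_rot'][0]))-90)
p,d=imaging.camera("top"); cv2.imwrite("pics/t3.png",p[100:300,150:470]);np.savez("t3.npz",p=p,d=d)
import m
H=cv2.cvtColor(p,cv2.COLOR_BGR2HSV);P=cloud("top",d);Z=np.nan_to_num(P[...,2])
mm=(H[...,0]<18)&(H[...,1]>110)&(H[...,2]>60)&(Z>.003)&(Z<.03)
x=m.comp(mm,(351,162)); print(m.circ(plane("top",x,.01)[:,:2]))
E
```

```text
[ 0.43594332 -0.21771951  0.11665809] 101.04560495057513
[ 643.6 -103.4  109.8]
```

View pics/t3.png

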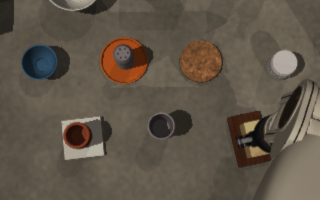

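Call:
apply_moves:
  targets:
    - [[0, 0, -0.4, 0, -1], [0, 0, -0.4, 0, -1], [0, 0, -0.4, 0, -1], [0, 0, -0.2, 0, -1], [0, 0, 0, 0, -1], [0, 0, 0, 0, -1]]

```text
clock: 13.28
eef_pos: [0.4389, -0.2186, 0.0641]
tool_rot: [-0.097, 0.995, 0.0, -0.0]
ft_force: [-0.2, 0.4, -2.5]
grip_width: 0.0501
grasp_force: 62.7
```

Call:
apply_moves:
  targets:
    - [[0.05, -0.02, -0.1, 0, -1], [0, 0, -0.1, 0, -1], [0, 0, -0.05, 0, -1], [0, 0, -0.05, 0, -1], [0, 0, -0.03, 0, -1], [0, 0, 0, 0, -1], [0, 0, 0, 0, -1]]

```text
clock: 13.87
eef_pos: [0.441, -0.2196, 0.051]
tool_rot: [-0.097, 0.995, 0.0, -0.0]
ft_force: [-0.2, -0.3, -1.1]
grip_width: 0.0496
grasp_force: 62.8
```

Call:
apply_moves:
  targets:
    - [[0, 0, -0.03, 0, -1], [0, 0, -0.03, 0, -1], [0, 0, 0, 0, -1], [0, 0, 0, 0, -1]]

```text
clock: 14.2
eef_pos: [0.4413, -0.2197, 0.0498]
tool_rot: [-0.097, 0.995, -0.0, 0.0]
ft_force: [-2.1, 1.3, 5.8]
grip_width: 0.0499
grasp_force: 63.6
```

Call:
apply_moves:
  targets:
    - [[0, 0, 0.02, 0, 0.3], [0, 0, 0, 0, 0.5], [0, 0, 0, 0, 0.8], [0, 0, 0, 0, 1], [0, 0, 0, 0, 1], [0, 0, 0, 0, 1], [0, 0, 0, 0, 1], [0, 0, 0.3, 0, 1]]

```text
clock: 14.87
eef_pos: [0.4393, -0.2188, 0.0595]
tool_rot: [-0.097, 0.995, 0.001, -0.002]
ft_force: [-0.2, 0.1, 0.6]
grip_width: 0.0851
grasp_force: 0.0
```

Call:
apply_moves:
  targets:
    - [[0, 0, 0.6, 0, 1], [0, 0, 0.7, 0, 1], [0, 0, 0.7, 0, 1], [0, 0, 0.7, 0, 1], [0, 0, 0.4, 0, 1], [0, 0.6, 0, 0, 1], [0, 0.8, 0, 0, 1], [0, 0.8, 0, 0, 1]]

```text
clock: 15.53
eef_pos: [0.4412, -0.1313, 0.1858]
tool_rot: [-0.095, 0.995, -0.0, 0.001]
ft_force: [0.9, -0.2, -0.0]
grip_width: 0.0854
grasp_force: 0.0
```

Call:
apply_moves:
  targets:
    - [[0.03, 0.8, 0, 0, 1], [0.03, 0.8, 0, 0, 1], [0.03, 0.8, 0, 0, 1], [0.03, 0.8, 0, 0, 1], [0.03, 0.8, 0, 0, 1], [0.03, 0.8, 0, 0, 1], [0.03, 0.8, 0, 0, 1], [0.03, 0.8, 0, 0, 1]]

```text
clock: 16.2
eef_pos: [0.4504, 0.1259, 0.1854]
tool_rot: [-0.097, 0.995, -0.0, 0.0]
ft_force: [1.0, -0.2, 0.6]
grip_width: 0.0856
grasp_force: 0.0
```

Call:
apply_moves:
  targets:
    - [[0.03, 0.8, 0, 0, 1], [0.03, 0.8, 0, 0, 1], [0, 0, 0, 0, 1], [0, 0, 0, 0, 1]]

```text
clock: 16.53
eef_pos: [0.4528, 0.1897, 0.1851]
tool_rot: [-0.098, 0.995, -0.0, -0.0]
ft_force: [-0.4, -0.4, 0.1]
grip_width: 0.0851
grasp_force: 0.0
```

```bash
python3 - <<'E'
from h import *
print(get_obs()['eef_pos'])
p,d=imaging.camera("top"); cv2.imwrite("pics/t4.png",p[100:300,150:470])
import m
o=m.measure(p,d,box=(398,239),shk=(275,155))
for k in o: print(k,o[k])
E
```

```text
[0.45275109 0.18972887 0.18507131]
lid [649.4  95.3 120.4]
tile [420.2 189.8 110.4  65.  -61.8]
board [ 440.9 -219.4  127.3   82.2   11.2]
cork [ 643.8 -103.4  109.6]
box (array([ 441.7, -219.4,   79.8,   52.3,   10.6]), 757, np.float64(0.071), array([ 0.4413, -0.2179]))
mortar (array([443.9, 197.8,  57.8]), 103, np.float64(0.072), array([0.4352, 0.1911]))
shaker (array([648.4,  91.2,  51. ]), 333, np.float64(0.085), array([0.6463, 0.0914]))
```

View pics/t4.png

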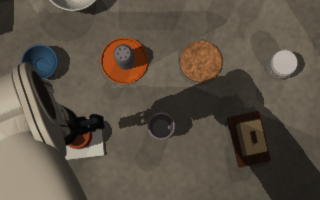

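Box sits centred and aligned on the board (248,137); shaker upright in the lid. Now the mortar.

Call:
apply_moves:
  targets:
    - [[0.01, 0.36, -0.2, 0, 1], [0, 0, -0.5, 0, 1], [0, 0, -0.5, 0, 1], [0, 0, -0.4, 0, 1], [0, 0, 0, 0, 1], [0, 0, 0, 0, 1]]

```text
clock: 17.08
eef_pos: [0.4528, 0.2011, 0.1209]
tool_rot: [-0.096, 0.995, -0.001, -0.001]
ft_force: [-0.1, 0.2, -0.3]
grip_width: 0.0855
grasp_force: 0.0
```

Call:
apply_moves:
  targets:
    - [[0, 0, -0.4, 0, 1], [0, 0, -0.4, 0, 1], [0, 0, -0.4, 0, 1], [0, 0, -0.3, 0, 1], [0, 0, -0.2, 0, 1], [0, 0, 0, 0, 1], [0, 0, 0, 0, 1]]

```text
clock: 17.67
eef_pos: [0.454, 0.2026, 0.0542]
tool_rot: [-0.096, 0.995, 0.0, 0.0]
ft_force: [-0.3, 0.2, -0.0]
grip_width: 0.0855
grasp_force: 0.0
```

Call:
apply_moves:
  targets:
    - [[0, 0, 0, 0, 0.7], [0, 0, 0, 0, 0.6], [0, 0, 0, 0, 0.5], [0, 0, 0, 0, 0.3], [0, 0, 0, 0, -1], [0, 0, 0, 0, -1], [0, 0, 0, 0, -1], [0, 0, 0, 0, -1]]

```text
clock: 18.33
eef_pos: [0.4566, 0.2004, 0.0564]
tool_rot: [-0.096, 0.995, -0.003, 0.004]
ft_force: [0.4, 1.2, -0.7]
grip_width: 0.0083
grasp_force: 44.0
```

```bash
python3 - <<'E'
from h import *
print(get_obs()['eef_pos'])
a,d=imaging.camera("side"); b,_=imaging.camera("top")
cv2.imwrite("pics/s5.png",np.hstack([cv2.resize(a[110:260,160:360],(400,300)),cv2.resize(b[160:310,130:330],(400,300))]))
E
```

```text
[0.4566469  0.200437   0.05637452]
```

View pics/s5.png

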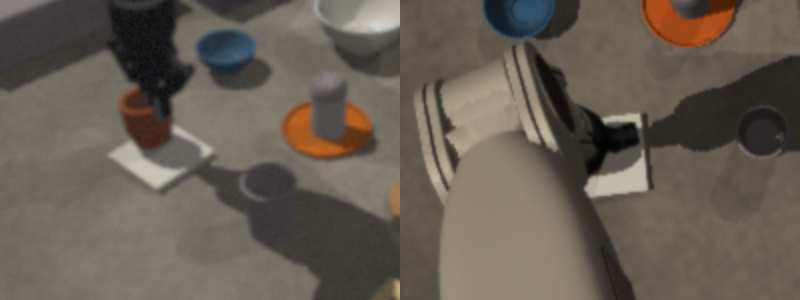

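```bash
python3 - <<'E'
from h import *
def reds(p,P):
    H=cv2.cvtColor(p,cv2.COLOR_BGR2HSV); m=((H[...,0]<9)|(H[...,0]>174))&(H[...,1]>120)
    x=P[m]; x=x[np.isfinite(x[:,0])]; return x[(np.abs(x[:,0]-.46)<.1)&(np.abs(x[:,1]-.2)<.1)&(x[:,2]>.005)]
a,d=imaging.camera("side"); 
f=np.load("side0.npz"); g=np.load("top0.npz")
for n,x in(("now",reds(a,cloud("side",d))),("s0",reds(f['p'],cloud("side",f['d']))),("top0",reds(g['p'],cloud("top",g['d'])))):
    print(n,len(x))
    for lo,hi in((.01,.035),(.035,.06),(.06,.09)):
        y=x[(x[:,2]>lo)&(x[:,2]<hi)]
        print(lo,len(y),y.min(0).round(3),y.max(0).round(3))
cv2.imwrite("pics/s6.png",cv2.resize(a[130:230,190:310],None,fx=6,fy=6,interpolation=cv2.INTER_CUBIC))
E
```

```text
now 142
0.01 11 [0.426 0.2   0.026] [0.452 0.216 0.035]
0.035 54 [0.419 0.195 0.036] [0.458 0.257 0.06 ]
0.06 75 [0.416 0.197 0.06 ] [0.458 0.256 0.085]
s0 219
0.01 15 [0.427 0.176 0.019] [0.462 0.199 0.033]
0.035 101 [0.423 0.172 0.035] [0.48  0.232 0.06 ]
0.06 103 [0.423 0.171 0.06 ] [0.481 0.233 0.078]
top0 528
0.01 252 [0.431 0.188 0.018] [0.478 0.23  0.035]
0.035 53 [0.43  0.173 0.035] [0.478 0.23  0.06 ]
0.06 223 [0.424 0.173 0.06 ] [0.482 0.233 0.078]
```

View pics/s6.png

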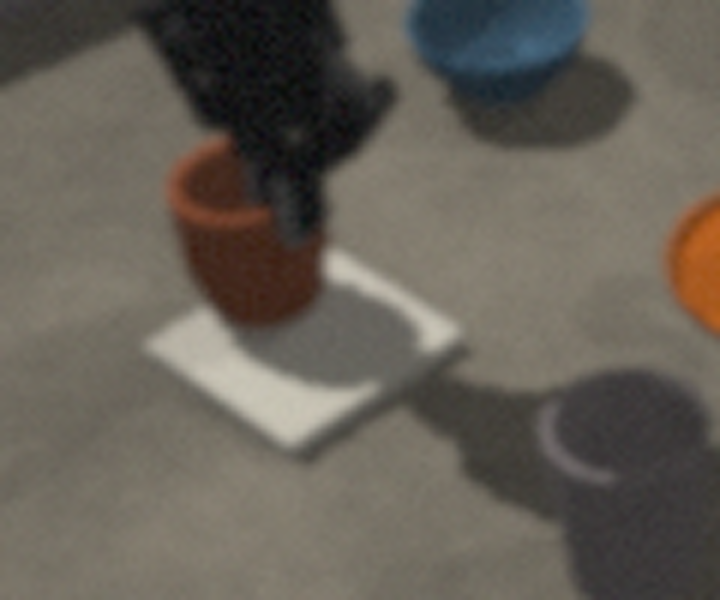

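The closing went wrong: one finger has ended up inside the mortar, pinching its near wall, and the mortar has shifted about 24 mm to +y. I'll check its tilt and height before letting go.

```bash
cat > red.py <<'E'
from h import *
def reds(p,P,c=(.46,.21)):
    H=cv2.cvtColor(p,cv2.COLOR_BGR2HSV); m=((H[...,0]<9)|(H[...,0]>174))&(H[...,1]>120)
    x=P[m]; x=x[np.isfinite(x[:,0])]; return x[(np.abs(x[:,0]-c[0])<.1)&(np.abs(x[:,1]-c[1])<.1)&(x[:,2]>.005)]
def rim(x):
    a=np.arange(-180,180,30); c=(x[:,:2].max(0)+x[:,:2].min(0))/2
    t=np.degrees(np.arctan2(*(x[:,:2]-c).T[::-1]))
    return c.round(3),[(int(k),(x[(t>=k)&(t<k+30)][:,2]*1e3).max().round(0)) for k in a if ((t>=k)&(t<k+30)).sum()>2]
E
python3 - <<'E'
from red import *
f=np.load("side0.npz"); print(rim(reds(f['p'],cloud("side",f['d']))))
a,d=imaging.camera("side"); print(rim(reds(a,cloud("side",d))))
b,d=imaging.camera("top"); x=reds(b,cloud("top",d)); print(len(x), x.min(0),x.max(0)); print(get_obs()['ft_force'],get_obs()['ft_torque'],get_obs()['clock'])
E
```

```text
(array([0.452, 0.202]), [(-180, np.float64(77.0)), (-150, np.float64(78.0)), (-120, np.float64(76.0)), (-90, np.float64(76.0)), (-60, np.float64(76.0)), (-30, np.float64(75.0)), (0, np.float64(73.0)), (30, np.float64(74.0)), (60, np.float64(75.0)), (90, np.float64(76.0)), (120, np.float64(77.0)), (150, np.float64(75.0))])
(array([0.438, 0.227]), [(-180, np.float64(83.0)), (-150, np.float64(84.0)), (-120, np.float64(84.0)), (-90, np.float64(87.0)), (-60, np.float64(54.0)), (30, np.float64(84.0)), (60, np.float64(82.0)), (90, np.float64(83.0)), (150, np.float64(84.0))])
6 [0.42395812 0.17751466 0.05130448] [0.42990017 0.20652737 0.20567129]
[-0.28111785 -0.16390273 -2.98131052] [-0.10028873  0.01514285 -0.06433024] 18.5833
```

Mortar hangs level (rim about 8 mm high all round, about 3 N of weight) from its pinched wall. That grip should hold, so I'll try a small, gentle lift and check it.

Call:
apply_moves:
  targets:
    - [[0, 0, 0.05, 0, -1], [0, 0, 0.05, 0, -1], [0, 0, 0, 0, -1], [0, 0, 0, 0, -1]]

```text
clock: 18.92
eef_pos: [0.4534, 0.203, 0.0574]
tool_rot: [-0.097, 0.995, 0.0, -0.0]
ft_force: [0.4, -0.3, -2.9]
grip_width: 0.0073
grasp_force: 61.8
```

```bash
python3 - <<'E'
from red import *
for i in range(2):
    a,d=imaging.camera("side"); print(rim(reds(a,cloud("side",d))))
o=get_obs(); print(o['ft_force'],o['ft_torque'],o['clock'],o['grasp_force'],o['eef_pos'])
E
```

```text
(array([0.435, 0.226]), [(-180, np.float64(82.0)), (-150, np.float64(375.0)), (-120, np.float64(88.0)), (-90, np.float64(87.0)), (-60, np.float64(59.0)), (30, np.float64(80.0)), (60, np.float64(85.0)), (90, np.float64(86.0)), (120, np.float64(88.0)), (150, np.float64(89.0))])
(array([0.438, 0.227]), [(-180, np.float64(86.0)), (-150, np.float64(84.0)), (-120, np.float64(87.0)), (-90, np.float64(86.0)), (30, np.float64(77.0)), (60, np.float64(85.0)), (90, np.float64(82.0)), (120, np.float64(85.0)), (150, np.float64(86.0))])
[ 0.88045707  0.84126261 -2.91014464] [-5.47780728e-02 -1.52251238e-02  9.07541219e-05] 19.0167 61.765593274030834 [0.45336418 0.20283994 0.05730676]
```

Call:
apply_moves:
  targets:
    - [[0, 0, 0.1, 0, -1], [0, 0, 0.2, 0, -1], [0, 0, 0.3, 0, -1], [0, 0, 0.3, 0, -1], [0, 0, 0.3, 0, -1], [0, 0, 0.2, 0, -1], [0, 0, 0.1, 0, -1], [0, 0, 0, 0, -1]]

```text
clock: 19.68
eef_pos: [0.4543, 0.2031, 0.1188]
tool_rot: [-0.097, 0.995, 0.0, 0.001]
ft_force: [1.1, -0.9, -2.6]
grip_width: 0.0071
grasp_force: 61.8
```

```bash
python3 - <<'E'
from red import *
a,d=imaging.camera("side"); x=reds(a,cloud("side",d),(.45,.23)); print(rim(x)); print(x.min(0),x.max(0))
o=get_obs(); print(o['ft_force'],o['grip_width'],o['grasp_force'],o['eef_pos'])
cv2.imwrite("pics/s7.png",cv2.resize(a[100:230,160:310],None,fx=4,fy=4))
# tile now
b,d=imaging.camera("top"); H=cv2.cvtColor(b,cv2.COLOR_BGR2HSV)
m=(H[...,1]<45)&(H[...,2]>120); P=cloud("top",d); m&=(abs(P[...,0]-.45)<.08)&(abs(P[...,1]-.2)<.08); q=plane("top",np.argwhere(m)[:,::-1],.01)[:,:2]; print(q.min(0),q.max(0))
# tile from side
H=cv2.cvtColor(a,cv2.COLOR_BGR2HSV); P=cloud("side",imaging.camera("side")[1])
E
```

```text
(array([0.44 , 0.227]), [(-180, np.float64(147.0)), (-150, np.float64(143.0)), (-120, np.float64(150.0)), (-90, np.float64(149.0)), (-60, np.float64(124.0)), (30, np.float64(146.0)), (60, np.float64(148.0)), (90, np.float64(147.0)), (150, np.float64(149.0))])
[0.41712698 0.19649704 0.09130833] [0.46268276 0.25830438 0.15037242]
[ 0.15852544 -0.73871169 -3.08893781] 0.007218723327585874 61.82047486421652 [0.45373834 0.20289094 0.11788032]
[0.39109561 0.14784215] [0.58450565 0.45740899]
```

View pics/s7.png

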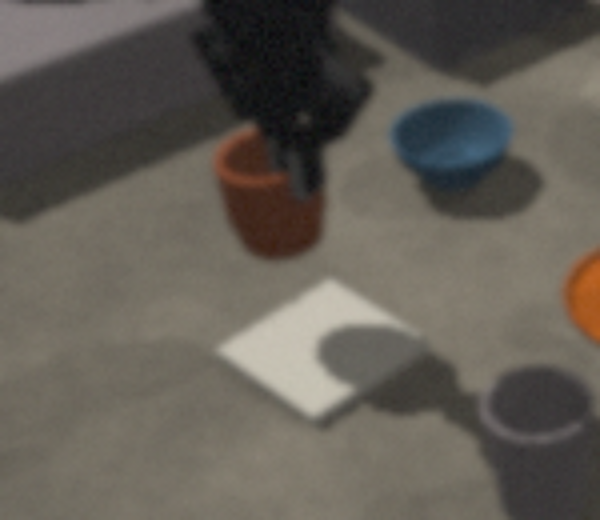

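Mortar is held level over the free tile; carrying it to the cork pad.

Call:
apply_moves:
  targets:
    - [[0.08, -0.13, 0, 0, -1], [0.16, -0.28, 0, 0, -1], [0.24, -0.42, 0, 0, -1], [0.24, -0.42, 0, 0, -1], [0.24, -0.42, 0, 0, -1], [0.24, -0.42, 0, 0, -1], [0.24, -0.42, 0, 0, -1], [0.24, -0.42, 0, 0, -1]]

```text
clock: 20.5
eef_pos: [0.5207, 0.0842, 0.1166]
tool_rot: [-0.097, 0.995, -0.0, -0.001]
ft_force: [-0.9, 0.3, -2.9]
grip_width: 0.0071
grasp_force: 61.8
```

Call:
apply_moves:
  targets:
    - [[0.24, -0.42, 0, 0, -1], [0.24, -0.42, 0, 0, -1], [0.24, -0.42, 0, 0, -1], [0.24, -0.42, 0, 0, -1], [0.24, -0.42, 0, 0, -1], [0.24, -0.42, 0, 0, -1], [0.24, -0.42, 0, 0, -1], [0.24, -0.42, 0, 0, -1]]

```text
clock: 21.17
eef_pos: [0.5973, -0.0502, 0.1163]
tool_rot: [-0.096, 0.995, 0.0, -0.001]
ft_force: [-0.0, 0.9, -3.0]
grip_width: 0.0074
grasp_force: 61.9
```

Call:
apply_moves:
  targets:
    - [[0.24, -0.42, 0, 0, -1], [0.24, -0.42, 0, 0, -1], [0.24, -0.42, 0, 0, -1], [0.24, -0.42, 0, 0, -1], [0.2, -0.3, 0, 0, -1], [0.1, -0.16, 0, 0, -1], [0, 0, 0, 0, -1], [0, 0, 0, 0, -1]]

```text
clock: 21.83
eef_pos: [0.6472, -0.1345, 0.1164]
tool_rot: [-0.096, 0.995, 0.0, -0.001]
ft_force: [-0.1, -1.2, -3.8]
grip_width: 0.0071
grasp_force: 62.0
```

```bash
python3 - <<'E'
from red import *
a,d=imaging.camera("side"); x=reds(a,cloud("side",d),(.643,-.103)); 
x=x[x[:,2]>.06]; print(rim(x)); print(x.min(0),x.max(0))
o=get_obs(); print(o['ft_force'],o['eef_pos'])
cv2.imwrite("pics/s8.png",cv2.resize(a[100:250,280:460],None,fx=3,fy=3))
import m
b,d=imaging.camera("top");np.savez("t8.npz",p=b,d=d)
H=cv2.cvtColor(b,cv2.COLOR_BGR2HSV); q=(H[...,1]<50)&(H[...,2]>110)
c=m.comp(q,(233,238)); print(m.rect(plane("top",c,.01)[:,:2]))
E
```

```text
(array([ 0.637, -0.11 ]), [(-180, np.float64(145.0)), (-150, np.float64(145.0)), (-120, np.float64(174.0)), (-90, np.float64(144.0)), (0, np.float64(144.0)), (30, np.float64(145.0)), (60, np.float64(143.0)), (90, np.float64(146.0)), (120, np.float64(144.0)), (150, np.float64(147.0))])
[ 0.60892483 -0.13991798  0.09053403] [ 0.66587944 -0.08032147  0.17352391]
[-0.36065292 -1.0205458  -2.95114941] [ 0.64704854 -0.13389436  0.11666065]
[451.1 200.9 101.   98.9   5.9]
```

View pics/s8.png

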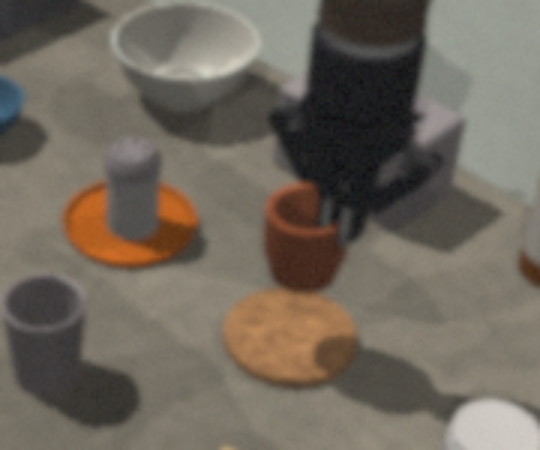

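Call:
apply_moves:
  targets:
    - [[0.04, 0.11, -0.1, 0, -1], [0, 0, -0.3, 0, -1], [0, 0, -0.3, 0, -1], [0, 0, -0.3, 0, -1], [0, 0, -0.3, 0, -1], [0, 0, -0.2, 0, -1], [0, 0, 0, 0, -1], [0, 0, 0, 0, -1]]

```text
clock: 22.6
eef_pos: [0.649, -0.1292, 0.057]
tool_rot: [-0.097, 0.995, 0.0, -0.001]
ft_force: [1.0, 0.6, -1.7]
grip_width: 0.0075
grasp_force: 62.0
```

Call:
apply_moves:
  targets:
    - [[0, 0, -0.05, 0, -1], [0, 0, -0.05, 0, -1], [0, 0, 0, 0, -1], [0, 0, 0, 0, -1]]

```text
clock: 22.93
eef_pos: [0.6497, -0.1301, 0.0538]
tool_rot: [-0.097, 0.995, -0.0, 0.0]
ft_force: [0.3, -0.3, -3.0]
grip_width: 0.0074
grasp_force: 62.0
```

Call:
apply_moves:
  targets:
    - [[0, 0, -0.03, 0, -1], [0, 0, -0.03, 0, -1], [0, 0, 0, 0, -1], [0, 0, 0, 0, -1]]

```text
clock: 23.27
eef_pos: [0.6493, -0.1301, 0.0509]
tool_rot: [-0.097, 0.995, 0.0, -0.0]
ft_force: [-0.5, -0.3, -2.2]
grip_width: 0.0071
grasp_force: 62.0
```

Call:
apply_moves:
  targets:
    - [[0, 0, -0.03, 0, -1], [0, 0, -0.03, 0, -1], [0, 0, 0, 0, -1], [0, 0, 0, 0, -1]]

```text
clock: 23.6
eef_pos: [0.6493, -0.13, 0.0484]
tool_rot: [-0.097, 0.995, 0.0, -0.0]
ft_force: [0.0, 0.1, -2.8]
grip_width: 0.0073
grasp_force: 62.0
```

Call:
apply_moves:
  targets:
    - [[0, 0, -0.03, 0, -1], [0, 0, 0, 0, -1], [0, 0, 0, 0, -1]]

```text
clock: 23.85
eef_pos: [0.6494, -0.13, 0.0473]
tool_rot: [-0.097, 0.995, 0.0, -0.0]
ft_force: [-0.3, 0.7, -3.2]
grip_width: 0.0074
grasp_force: 62.0
```

Call:
apply_moves:
  targets:
    - [[0, 0, -0.03, 0, -1], [0, 0, -0.02, 0, -1], [0, 0, 0, 0, -1], [0, 0, 0, 0, -1]]

```text
clock: 24.18
eef_pos: [0.6501, -0.1305, 0.0462]
tool_rot: [-0.096, 0.995, -0.0, 0.001]
ft_force: [0.1, -1.5, 0.6]
grip_width: 0.0076
grasp_force: 62.0
```

```bash
python3 - <<'E'
from red import *
a,d=imaging.camera("side"); x=reds(a,cloud("side",d),(.643,-.103)); 
x=x[x[:,2]>.04]; print(rim(x)); o=get_obs(); print(o['ft_force'],o['eef_pos'])
E
```

```text
(array([ 0.641, -0.106]), [(-180, np.float64(75.0)), (-150, np.float64(77.0)), (-120, np.float64(75.0)), (-90, np.float64(76.0)), (0, np.float64(60.0)), (30, np.float64(76.0)), (60, np.float64(74.0)), (90, np.float64(73.0)), (120, np.float64(77.0)), (150, np.float64(75.0))])
[-0.35489451 -1.68012366  1.28221157] [ 0.65006985 -0.1304692   0.04620299]
```

Call:
apply_moves:
  targets:
    - [[0, 0, -0.01, 0, -0.7], [0, 0, 0, 0, -0.55], [0, 0, 0, 0, -0.45], [0, 0, 0, 0, -0.4], [0, 0, 0, 0, -0.4], [0, 0, 0, 0, -0.4]]

```text
clock: 24.73
eef_pos: [0.6494, -0.1299, 0.0449]
tool_rot: [-0.097, 0.995, 0.0, -0.0]
ft_force: [-0.8, 0.6, 0.1]
grip_width: 0.0255
grasp_force: 0.0
```

```bash
python3 - <<'E'
from red import *
a,d=imaging.camera("side"); x=reds(a,cloud("side",d),(.643,-.103)); 
x=x[x[:,2]>.04]; print(rim(x)); o=get_obs(); print(o['ft_force'],o['eef_pos'])
E
```

```text
(array([ 0.643, -0.107]), [(-180, np.float64(76.0)), (-150, np.float64(76.0)), (-120, np.float64(76.0)), (-90, np.float64(76.0)), (-60, np.float64(78.0)), (-30, np.float64(74.0)), (30, np.float64(72.0)), (60, np.float64(75.0)), (90, np.float64(75.0)), (120, np.float64(77.0)), (150, np.float64(75.0))])
[-0.10741795 -0.13849243 -0.82029237] [ 0.64939199 -0.12987983  0.04490825]
```

Call:
apply_moves:
  targets:
    - [[0, 0, 0.15, 0, -0.4], [0, 0, 0.3, 0, -0.4], [0, 0, 0.6, 0, -0.4], [0, 0, 0.7, 0, -0.4], [0, 0, 0.7, 0, -0.4], [0, 0, 0.7, 0, -0.4], [0, 0.3, 0.3, 0, 0], [0, 0.6, 0, 0, 1]]

```text
clock: 25.45
eef_pos: [0.6519, -0.096, 0.1887]
tool_rot: [-0.095, 0.996, -0.001, 0.005]
ft_force: [0.9, 0.5, 0.2]
grip_width: 0.0488
grasp_force: 0.0
```

Call:
apply_moves:
  targets:
    - [[0, 0.7, 0, 0, 1], [0, 0.7, 0, 0, 1], [0, 0.7, 0, 0, 1], [0, 0.7, 0, 0, 1], [0, 0.7, 0, 0, 1], [0, 0.7, 0, 0, 1], [0, 0.5, 0, 0, 1], [0, 0, 0, 0, 1]]

```text
clock: 26.12
eef_pos: [0.6487, 0.0996, 0.1829]
tool_rot: [-0.1, 0.995, 0.001, -0.0]
ft_force: [-0.4, -1.1, -0.1]
grip_width: 0.0852
grasp_force: 0.0
```

```bash
python3 - <<'E'
from red import *
import m
print(get_obs()['eef_pos'])
a,d=imaging.camera("side"); x=reds(a,cloud("side",d),(.643,-.103)); x=x[x[:,2]>.04]; print(rim(x))
P=cloud("side",d); f=(abs(P[...,0]-.648)<.045)&(abs(P[...,1]-.093)<.045)&(P[...,2]>.03)&(P[...,2]<.07); q=P[f]; print('shaker',q.min(0),q.max(0))
b,d=imaging.camera("top");P=cloud("top",d);q=P[(P[...,2]>.06)&(P[...,2]<.1)&(abs(P[...,0]-.643)<.05)&(abs(P[...,1]+.105)<.05)]; print('mortar',m.circ(q[:,:2]),len(q))
E
```

```text
[0.64868502 0.09956725 0.18294665]
(array([ 0.643, -0.107]), [(-180, np.float64(76.0)), (-150, np.float64(76.0)), (-120, np.float64(75.0)), (-90, np.float64(73.0)), (-30, np.float64(76.0)), (0, np.float64(76.0)), (30, np.float64(75.0)), (60, np.float64(74.0)), (90, np.float64(76.0)), (120, np.float64(75.0)), (150, np.float64(76.0))])
shaker [0.62454665 0.06783429 0.03007946] [0.66910928 0.10277153 0.06993617]
mortar [ 644.  -105.8   64.7] 248
```

Mortar stands upright within 3 mm of the cork's centre. Back to the shaker.

Call:
apply_moves:
  targets:
    - [[0, -0.13, -0.1, 0, 1], [0, 0, -0.4, 0, 1], [0, 0, -0.5, 0, 1], [0, 0, -0.5, 0, 1], [0, 0, -0.5, 0, 1], [0, 0, -0.5, 0, 1], [0, 0, 0, 0, 1], [0, 0, 0, 0, 1]]

```text
clock: 26.88
eef_pos: [0.6482, 0.087, 0.0817]
tool_rot: [-0.096, 0.995, -0.0, -0.002]
ft_force: [0.8, -0.7, 0.3]
grip_width: 0.0852
grasp_force: 0.0
```

Call:
apply_moves:
  targets:
    - [[0, 0, -0.4, 0, 1], [0, 0, -0.2, 0, 1], [0, 0, -0.15, 0, 1], [0, 0, 0, 0, 1], [0, 0, 0, 0, 1]]

```text
clock: 27.3
eef_pos: [0.6495, 0.0886, 0.0534]
tool_rot: [-0.097, 0.995, -0.0, 0.0]
ft_force: [0.2, 0.8, 0.2]
grip_width: 0.0855
grasp_force: 0.0
```

Call:
apply_moves:
  targets:
    - [[0, 0, 0, 0, 0.5], [0, 0, 0, 0, 0.2], [0, 0, 0, 0, 0.1], [0, 0, 0, 0, 0], [0, 0, 0, 0, -1], [0, 0, 0, 0, -1], [0, 0, 0, 0, -1], [0, 0, 0, 0, -1]]

```text
clock: 27.97
eef_pos: [0.6504, 0.0892, 0.0545]
tool_rot: [-0.097, 0.995, 0.0, 0.001]
ft_force: [-0.6, 1.4, 5.1]
grip_width: 0.0478
grasp_force: 61.4
```

Call:
apply_moves:
  targets:
    - [[0, 0, 0, 0, -1], [0, 0, 0.2, 0, -1], [0, 0, 0.4, 0, -1], [0, 0, 0.5, 0, -1], [0, 0, 0.5, 0, -1], [0, 0, 0.3, 0, -1], [0, 0, 0, 0, -1]]

```text
clock: 28.55
eef_pos: [0.6512, 0.0888, 0.1324]
tool_rot: [-0.097, 0.995, -0.0, 0.003]
ft_force: [0.0, -0.0, -0.1]
grip_width: 0.0477
grasp_force: 62.1
```

Call:
apply_moves:
  targets:
    - [[-0.2, 0.11, 0, 0, -1], [-0.4, 0.22, 0, 0, -1], [-0.4, 0.22, 0, 0, -1], [-0.4, 0.22, 0, 0, -1], [-0.4, 0.22, 0, 0, -1], [-0.4, 0.22, 0, 0, -1], [-0.4, 0.22, 0, 0, -1], [-0.4, 0.22, 0, 0, -1]]

```text
clock: 29.22
eef_pos: [0.5276, 0.1547, 0.1275]
tool_rot: [-0.097, 0.995, -0.0, -0.001]
ft_force: [-0.6, 0.1, -1.3]
grip_width: 0.0477
grasp_force: 62.0
```

Call:
apply_moves:
  targets:
    - [[-0.4, 0.22, 0, 0, -1], [-0.4, 0.22, 0, 0, -1], [-0.4, 0.22, 0, 0, -1], [-0.4, 0.22, 0, 0, -1], [-0.2, 0.11, 0, 0, -1], [-0.1, 0.06, 0, 0, -1], [0, 0, 0, 0, -1], [0, 0, 0, 0, -1]]

```text
clock: 29.88
eef_pos: [0.4539, 0.1966, 0.1288]
tool_rot: [-0.097, 0.995, -0.0, 0.0]
ft_force: [0.7, 0.1, -1.2]
grip_width: 0.0476
grasp_force: 62.0
```

```bash
python3 - <<'E'
from h import *
o=get_obs();print(o['eef_pos'],o['ft_force'])
a,d=imaging.camera("side");P=cloud("side",d); e=o['eef_pos']
q=P[(abs(P[...,0]-e[0])<.045)&(abs(P[...,1]-e[1])<.045)&(P[...,2]>e[2]-.06)&(P[...,2]<e[2]-.02)]; print('shaker',q.min(0),q.max(0))
cv2.imwrite("pics/s9.png",cv2.resize(a[80:260,160:460],None,fx=2,fy=2))
E
```

```text
[0.45393864 0.19663248 0.12884835] [ 0.71604388  0.07651628 -1.21294158]
shaker [0.42933391 0.17392563 0.07765483] [0.47293902 0.21141537 0.10882097]
```

View pics/s9.png

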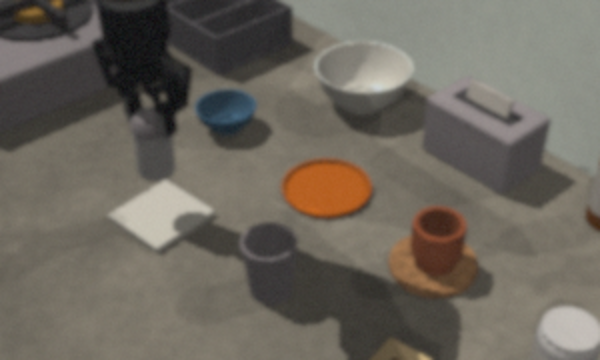

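Shaker held upright above the tile, the mortar standing on the cork. Lowering.

Call:
apply_moves:
  targets:
    - [[-0.05, 0.09, -0.1, 0, -1], [0, 0, -0.4, 0, -1], [0, 0, -0.4, 0, -1], [0, 0, -0.4, 0, -1], [0, 0, -0.15, 0, -1], [0, 0, -0.05, 0, -1], [0, 0, 0, 0, -1], [0, 0, 0, 0, -1]]

```text
clock: 30.6
eef_pos: [0.4522, 0.2006, 0.0696]
tool_rot: [-0.096, 0.995, 0.0, 0.001]
ft_force: [0.7, 0.3, -1.7]
grip_width: 0.0476
grasp_force: 62.1
```

Call:
apply_moves:
  targets:
    - [[0, 0, -0.04, 0, -1], [0, 0, -0.04, 0, -1], [0, 0, 0, 0, -1], [0, 0, 0, 0, -1]]

```text
clock: 30.93
eef_pos: [0.4516, 0.2004, 0.0661]
tool_rot: [-0.097, 0.995, 0.0, 0.0]
ft_force: [-0.4, -1.0, -2.1]
grip_width: 0.0475
grasp_force: 62.1
```

Call:
apply_moves:
  targets:
    - [[0, 0, -0.03, 0, -1], [0, 0, -0.03, 0, -1], [0, 0, -0.02, 0, -1], [0, 0, 0, 0, -1], [0, 0, 0, 0, -1]]

```text
clock: 31.35
eef_pos: [0.4513, 0.2004, 0.0625]
tool_rot: [-0.097, 0.995, -0.0, -0.0]
ft_force: [-0.5, 0.0, -1.2]
grip_width: 0.0478
grasp_force: 62.1
```

Call:
apply_moves:
  targets:
    - [[0, 0, -0.03, 0, -1], [0, 0, 0, 0, -1], [0, 0, 0, 0, -1]]

```text
clock: 31.6
eef_pos: [0.4514, 0.2004, 0.0613]
tool_rot: [-0.097, 0.995, -0.0, -0.0]
ft_force: [-0.3, -0.3, -1.3]
grip_width: 0.0473
grasp_force: 62.1
```

Call:
apply_moves:
  targets:
    - [[0, 0, -0.03, 0, -1], [0, 0, -0.01, 0, -1], [0, 0, 0, 0, -1], [0, 0, 0, 0, -1]]

```text
clock: 31.93
eef_pos: [0.452, 0.2006, 0.0605]
tool_rot: [-0.097, 0.995, 0.0, 0.001]
ft_force: [-0.7, -0.2, 4.5]
grip_width: 0.0474
grasp_force: 62.7
```

Contact felt; release and retreat.

Call:
apply_moves:
  targets:
    - [[0, 0, 0, 0, 0.3], [0, 0, 0, 0, 0.5], [0, 0, 0, 0, 0.8], [0, 0, 0, 0, 1], [0, 0, 0, 0, 1], [0, 0, 0, 0, 1], [0, 0, 0, 0, 1], [0, 0, 0.3, 0, 1]]

```text
clock: 32.6
eef_pos: [0.4497, 0.1996, 0.0699]
tool_rot: [-0.097, 0.995, -0.001, -0.002]
ft_force: [-0.2, -0.0, -0.2]
grip_width: 0.0853
grasp_force: 0.0
```

Call:
apply_moves:
  targets:
    - [[0, 0, 0.5, 0, 1], [0, 0, 0.7, 0, 1], [0, 0, 0.7, 0, 1], [0, 0, 0.7, 0, 1], [0, 0, 0.6, 0, 1], [-0.3, 0.4, 0, 0, 1], [-0.5, 0.6, 0, 0, 1], [-0.5, 0.6, 0, 0, 1]]

```text
clock: 33.27
eef_pos: [0.3996, 0.2648, 0.2005]
tool_rot: [-0.095, 0.995, 0.0, 0.001]
ft_force: [0.3, 0.2, -0.0]
grip_width: 0.0858
grasp_force: 0.0
```

Call:
apply_moves:
  targets:
    - [[-0.5, 0.6, 0, 0, 1], [-0.5, 0.6, 0, 0, 1], [-0.5, 0.6, 0, 0, 1], [-0.5, 0.6, 0, 0, 1], [-0.5, 0.6, 0, 0, 1], [0, 0, 0, 0, 1], [0, 0, 0, 0, 1], [0, 0, 0, 0, 1]]

```text
clock: 33.93
eef_pos: [0.2994, 0.3841, 0.1997]
tool_rot: [-0.097, 0.995, -0.0, 0.0]
ft_force: [-0.1, 0.9, -0.0]
grip_width: 0.0855
grasp_force: 0.0
```

```bash
python3 - <<'E'
from h import *
import m
b,d=imaging.camera("top"); o=m.measure(b,d,box=(398,239),mor=(351,158),shk=(230,236))
for k in o: print(k,o[k])
H=cv2.cvtColor(b,cv2.COLOR_BGR2HSV)
P=cloud("top",d)
for c in((.648,.31),(.477,0),(.63,-.303)):
    q=P[(P[...,2]>.03)&(np.hypot(P[...,0]-c[0],P[...,1]-c[1])<.06)]
    g=np.load("top0.npz");P0=cloud("top",g['d']);q0=P0[(P0[...,2]>.03)&(np.hypot(P0[...,0]-c[0],P0[...,1]-c[1])<.06)]
    print(m.circ(q[:,:2]),m.circ(q0[:,:2]))
cv2.imwrite("pics/t9.png",cv2.resize(b[120:280,160:460],None,fx=2,fy=2))
s=get_obs();print(s['joint_vel'].round(3),s['eef_pos'])
E
```

```text
lid [649.6  95.1 120.6]
tile [452.1 199.9 117.5 115.2   6.3]
board [ 440.9 -219.4  126.6   82.2   11.2]
cork [ 644.2 -102.9  109.4]
box (array([ 441.9, -219.9,   79.8,   53.2,   10.8]), 752, np.float64(0.071), array([ 0.4412, -0.2181]))
mortar (array([ 644. , -105.7,   64.3]), 254, np.float64(0.072), array([ 0.6438, -0.1053]))
shaker (array([450.9, 203.2,  49.9]), 365, np.float64(0.091), array([0.4501, 0.2018]))
[641.5 305.6  92.5] [640.8 305.8  91.5]
[471.9   1.9  65.4] [471.9   1.7  65.2]
[ 623.7 -304.3   67.9] [ 623.7 -304.4   67.7]
[-0.017 -0.002 -0.001 -0.     0.002  0.002] [0.2997875  0.38376774 0.19971989]
```

View pics/t9.png

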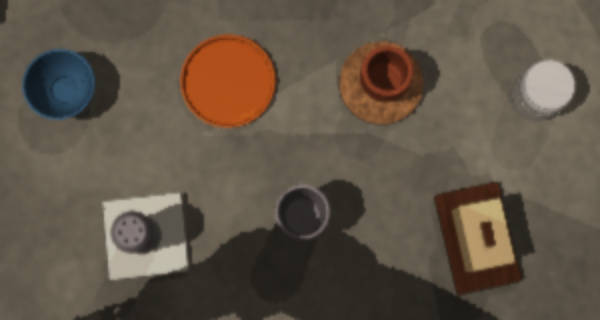

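All three are centred on their places and upright, and the bystanders haven't moved. Handing in.

```bash
python3 -c "
from workcell import order
print(order.job_done())"
```

```text
the job is handed in; nothing more can be done
None
```

The mortar is on the cork pad, the shaker on the tile and the salt box along the board, each upright, released and within about 3 mm of its centre by the last camera check. The shaker was parked in the lid on the way, bowl, beaker and can measured within 1 mm of where they were, and the job is handed in at about 34 s with no verdict returned; the mortar's first grasp slipped and pushed it about 24 mm, so I carried it by its wall.

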